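Pop open the large craft box

ROBOT

A 6-joint arm with a two-finger parallel gripper is mounted at the origin on the work surface. World frame = base frame: x ahead of the robot, y to its left, z up, the work surface at z = 0. Lengths are in m, angles in rad, forces in N, time in s.
With the tool pointing down it reaches from about 0.325 to 0.9 m from the base axis. Payload 6.1 kg.
Tool frame: the origin (TCP) lies at the very end of the fingers, on their centre line; the grasp point (between the pads) lies 19 mm behind it; z points along the fingers, y is the direction in which the jaws open and shut (so a half turn about z gives the same grasp; the last joint's range is limited). The gripper opens to 85 mm and grips with 20 to 120 N. Pads are 22 mm wide; open, the fingers measure 114 mm over their backs; the gripper's body (76 mm by 85 mm) begins 54 mm behind the grasp point. The pads swing forward as they close: fully open they stand 13 mm farther back than shut.
Start: joints at [-1.356, 0.22, 1.526, -0, 1.395, -0.126], TCP at [0.209, -0.589, 0.231] pointing down, gripper open.
Joint ranges: [-2.98, 2.98], [-0.91, 2.08], [0.09, 2.57], [-1.24, 4.39], [0.2, 2.65], [-2.68, 2.68]. Speed limits (rad/s): [2.57, 2.57, 3.01, 3.14, 3.14, 3.14].

INTERFACE

Orientations are given as a rotation vector (axis times angle).
In Python, from station import env, cams gives the robot as it stands. Calls block until the motion is done:
- env.move_to(position, orientation): joint-space move of the TCP to a pose.
- env.line_to(position, v=0.15, rot=None, contact_N=None): straight line of the TCP; rot=None keeps the orientation; v is the mean speed in m/s. With contact_N (N) it stops when the force on the tool has changed by that much, and returns True; else False.
- env.set_joints(angles): joint-space move.
- env.gripper_open() and env.close_gripper(grip_force=None): open the fingers fully, or close them until they stop; grip_force is the grip in N (None keeps the last).
- env.wait(seconds).
- env.inverse_kinematics(position, orientation): joint angles nearest the present ones, or None.
- cams.snapshot(name): name is "side" or "top" or "wrist"; returns (picture, depth): 400x640x3 uint8, red, green, blue; 400x640 float32, m along the optical axis (not along the pixel's ray), 0 where there is no reading.
- cams.calibration(name): a dict with "fovy" (degrees; the focal length in pixels is half the picture's height over the tangent of half this angle, whatever the lens; pixels are square), "cx", "cy" (the principal point, pixels), "k1" (the pictures are not rectified: a ray, as slopes to the right and down, at radius r is drawn at 1 + k1 r^2 times it, then the intrinsics apply), "R" (3x3) and "t" (3): a world point X has camera coordinates R X + t; the wrist camera has in their place "mount" (4x4, takes a point from camera to tool coordinates, whose origin is the TCP and whose axes are the flange's). Camera axes: x right, y down, z forward; pixel columns grow to the right and rows downward; lengths in m; the calibration is good to about 2 mm. A picture is of the moment at which its call begins: read the wrist's pose just before it. calibration takes no time and is no camera call.
A pose or a line that the arm cannot do raises env.MotionError and nothing moves.
- env.finish_job(): hands the job in, once; it reports no verdict.
Trained networks look in the newest picture that a camera, given by its name, has taken for a name from the list of things; names that differ only in an ending like _2 or _b are one class to them, and where a whole thing is asked for, a point or a joint stands for the part that bears it (a point fixed in the world has none). Each returns a list of dicts, best first, with "confidence" (0 to 1); they miss things now and then, are a little off and sometimes report something else, mostly with a low value. They report only what shows in the picture. A call takes as long as a camera call. They do not tell look-alikes from the thing itself.
- cams.search_frame(camera, name): "rect" ([left, top, right, bottom] as shares, 0 to 1, of the picture: columns of its width, rows of its height, round what is visible of it).
Readings, each from a call of its own:
- env.current_time_s(): time.
- env.current_q(): joint angles.
- env.current_joint_velocities(): joint speeds.
- env.current_tau(): joint torques, N m.
- env.current_eef_pos(): TCP position.
- env.current_orientation(): TCP orientation.
- env.current_force(): force on the tool from outside, world axes, zero at the start.
- env.current_torque(): the same for the moment, N m.
- env.current_grip_width(): finger opening in m.
Only numpy, scipy, OpenCV 4.12 (cv2) and the standard library are available. Lean on these libraries where they do the work, as an engineer would, in place of code of your own. Each camera call takes 0.05 s, during which the arm holds its last target. There are 200 camera calls.

TASK

Open the larger of the two plywood spring-lid boxes: press down its steel release tab with the fingers so that the lid springs up, then push the lid over backwards until it is fully open and stays there. Nothing is to be picked up or pinched; leave the smaller box shut and leave everything else on the table where it stands, and finish with the robot clear of everything.

Things in the scene. Friction and masses are not known exactly. Their poses are not given: they have to be found in the camera images.
- bigbox: The larger plywood box, fastened to the table: 120 (x) x 160 (y) x 60 mm high without its lid, walls 6 mm. Origin: centre of its underside, on the table. x points from the catch side (front, where the tab is) to the hinge side (back), z up.
- bigbox_tab_pad (a point): The place to press on the larger box's steel release tab, on the tab's upper face near its middle. The tab is a level plate 30 mm wide (y), sticking out from the middle of the box's front face to 106 mm from the box's centre; the pressing place lies 92 mm in front of the box's centre, 38 mm above the table, 25 mm in front of the axis the tab rocks on.
- bigbox_tab (a joint): Angle of the larger box's release tab, rad: 0 at rest, 0.3 at its stop. Pushed down at the pressing place it gives about 7 mm to the stop against a spring (1.5 N rising to 4.5 N), lets the lid go after about 3.5 mm (0.14 rad), and springs back when left.
- bigbox_lid_edge (a point): Middle of the free (front) edge of the larger box's lid, halfway through its thickness. The lid is a plywood plate 124 (x) x 160 (y) x 6 mm, about 80 g, 60 to 66 mm above the table when shut, hinged along the box's back upper edge.
- bigbox_hinge (a point): Middle of the larger box's hinge line (fixed): 60 mm behind the box's centre and 60 mm above the table; the line runs along the box's y.
- bigbox_lid (a joint): Angle of the larger box's lid, rad: 0 shut and held by the catch; once released a spring lifts it within a second to about 1.1 and it rests there, free edge about 170 mm above the table. From there it turns freely; pushed past upright (1.57, edge 184 mm above the table) it falls slowly onward by its own weight to its stop at 1.9, fully open, and stays.
- smallbox: The smaller plywood box, same make, fastened to the table: 90 (x) x 100 (y) x 50 mm high without its lid. Origin and axes as for the larger; its own tab sticks out 46 mm from the front. Leave it shut.
- smallbox_lid (a joint): Angle of the smaller box's lid, rad: 0 shut; it must stay shut.
- egg: Wooden egg glued in its egg cup, loose, 44 mm across, 71 mm high, standing between the two boxes. Origin: centre of the underside.
- gluestick: Glue stick standing on end, loose, 30 mm across, 92 mm high, in front of the gap between the boxes. Origin: centre of the underside.
- paint_a: Paint jar, loose, 52 mm across, 65 mm high, behind the boxes. Origin: centre of the underside.
- paint_b: Second paint jar, the same size, behind the boxes. Origin: centre of the underside.
- brush: Paint brush lying loose to the right of the boxes, 170 mm long. Origin: underside, about midway.
- slice: Round slice of a log lying loose at the right, 90 mm across, 12 mm thick. Origin: centre of the underside.
- rabbit: Wooden rabbit figure, loose, at the left: log body on a 110 mm round foot, ears up to about 290 mm. Origin: centre of the foot's underside.
Not all that is in view belongs to the job. What is shaped like the bigbox but pink is not meant. Leave any green look-alike of the smallbox alone.

How it is judged:
By the outcome, as a careful person would: the job done as asked, in the order asked, and still so for the second after the job is handed in, with the robot touching nothing.
It also fails if it takes over 40 s, if anything falls off the work surface, if the arm or the gripper's body presses on something with over 40 N, if the wrist force passes 120 N, or if a joint passes its speed limit or range.

## Working session

There is one attempt and no reset: what is moved stays moved. The work goes in short steps, each a Python script; the robot and the scene stay as the last script left them, time stands still between calls to the robot, and variables do not carry over. Pictures are saved under pics/ and viewed, about 8 in all and at most 12, crops included, and the job is handed in when it is done.

```bash
mkdir -p pics; ls; cat > h.py <<'E'
import numpy as np, cv2
from station import env, cams
def save(n,im): cv2.imwrite('pics/'+n+'.png',cv2.cvtColor(im,cv2.COLOR_RGB2BGR))
def pts(name,uv,z=None,d=None,cal=None):
    """world points of pixels, by plane height z or depth d (static cameras)"""
    c=cams.calibration(name); f=200/np.tan(np.radians(c['fovy'])/2)
    uv=np.atleast_2d(np.float64(uv)); p=(uv-[c['cx'],c['cy']])/f
    s=p.copy()
    for _ in range(20): s=p/(1+c['k1']*(s**2).sum(1,keepdims=True))
    ray=np.c_[s,np.ones(len(s))]; R=np.array(c['R']);t=np.array(c['t'])
    if d is not None: return (ray*np.atleast_1d(d)[:,None]-t)@R
    o=-R.T@t; w=ray@R
    return o+w*((z-o[2])/w[:,2])[:,None]
E
python3 - <<'E'
from h import *
for n in ['top','side']:
    im,d=cams.snapshot(n); save(n+'0',im); np.save(n+'0.npy',d)
    for k in ['bigbox','smallbox','bigbox_tab','bigbox_lid','egg','gluestick','paint_a','rabbit']:
        print(n,k,[(np.round(np.array(r['rect'])*[640,400,640,400]).astype(int).tolist(),round(r['confidence'],2)) for r in cams.search_frame(n,k)])
print(env.current_time_s(), env.current_orientation(), cams.calibration('top'))
E
```

```text
pics
top bigbox [([263, 170, 310, 217], 0.63), ([246, 242, 292, 293], 0.61)]
top smallbox [([361, 222, 393, 262], 0.9), ([368, 169, 405, 205], 0.87)]
top bigbox_tab [([261, 280, 271, 292], 0.56)]
top bigbox_lid [([245, 246, 287, 283], 0.83), ([262, 171, 306, 208], 0.56)]
top egg [([325, 158, 342, 171], 0.45), ([317, 125, 329, 143], 0.45)]
top gluestick []
top paint_a [([317, 125, 329, 145], 0.62), ([347, 125, 361, 146], 0.44)]
top rabbit [([160, 180, 208, 215], 0.76), ([260, 173, 304, 208], 0.34)]
side bigbox [([265, 218, 335, 276], 0.97), ([356, 243, 430, 311], 0.93)]
side smallbox [([303, 144, 348, 178], 0.96), ([360, 163, 408, 195], 0.93), ([275, 181, 289, 208], 0.4)]
side bigbox_tab [([416, 271, 429, 288], 0.74), ([319, 231, 333, 250], 0.54)]
side bigbox_lid [([359, 245, 423, 300], 0.9), ([271, 222, 321, 260], 0.78), ([304, 146, 334, 167], 0.31)]
side egg [([275, 186, 289, 208], 0.69)]
side gluestick [([345, 186, 357, 216], 0.52)]
side paint_a [([245, 164, 266, 186], 0.77)]
side rabbit [([247, 272, 297, 383], 0.58)]
0.9 [ 3.09605053e+00  5.32752341e-01 -4.76136748e-05] {'fovy': 45.253774429807656, 'cx': 321.97112759582615, 'cy': 193.11549659854015, 'k1': -0.021817288704918503, 'R': array([[ 0.00602209, -0.99997274,  0.00427299],
       [-0.99367538, -0.0064632 , -0.11210471],
       [ 0.11212927, -0.00357086, -0.99368721]]), 't': array([0.04557304, 0.51922137, 1.78688982])}
```

```bash
python3 - <<'E'
import cv2
a=cv2.imread('pics/top0.png')[110:310,140:440]; b=cv2.imread('pics/side0.png')[120:400,220:460]
cv2.imwrite('pics/a.png',cv2.resize(a,(780,520),interpolation=cv2.INTER_CUBIC))
cv2.imwrite('pics/b.png',cv2.resize(b,None,fx=2.1,fy=2.1,interpolation=cv2.INTER_CUBIC))
E
```

```text
(no output)
```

View pics/a.png

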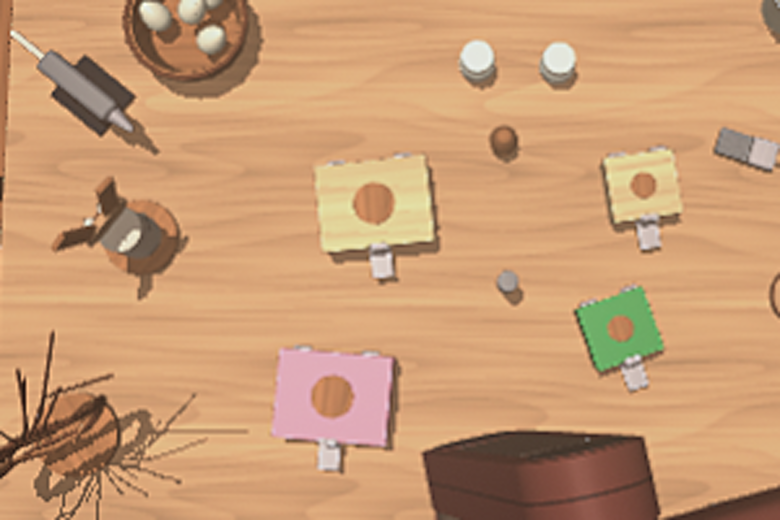

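View pics/b.png

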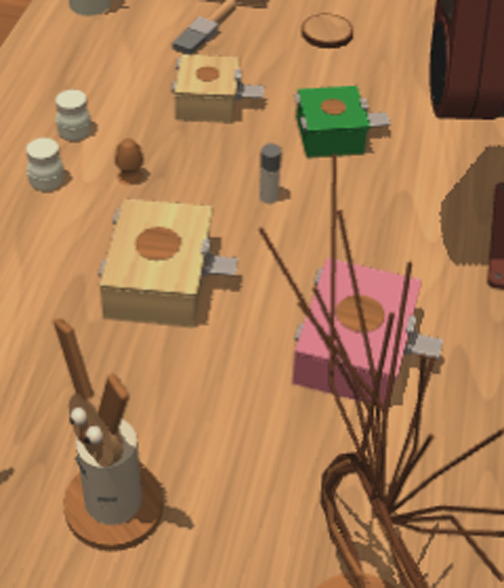

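The scene: the plywood bigbox is at top pixel (284,189), with its tab at about (287,211). The look-alikes are the pink box at (268,262), the plywood smallbox at (387,181) and the green box at (379,236). I choose the plywood one at (284,189). Next I measure it from depth.

```bash
python3 - <<'E'
from h import *
for n in ['top','side']:
    d=np.load(n+'0.npy'); v,u=np.mgrid[0:400,0:640]; 
    P=pts(n,np.c_[u.ravel(),v.ravel()],d=d.ravel()); ok=d.ravel()>0
    l,t,r,b=(255,162,318,225) if n=='top' else (262,205,340,280)
    w=ok&(u.ravel()>l)&(u.ravel()<r)&(v.ravel()>t)&(v.ravel()<b)
    lid=P[w&(abs(P[:,2]-.066)<.006)]
    rc=cv2.minAreaRect(lid[:,:2].astype(np.float32)*1000)
    print(n,len(lid),rc,lid.mean(0),np.round(cv2.boxPoints(rc)))
    c=np.array(rc[0])/1000
    tab=P[w&(P[:,2]>.03)&(P[:,2]<.046)&(P[:,0]<c[0]-.07)]
    print('tab',len(tab),tab.mean(0) if len(tab) else 0, tab.min(0),tab.max(0))
    T=P[ok&(P[:,2]>.12)&(P[:,0]>.05)&(P[:,1]>-.25)&(P[:,1]<.5)&(P[:,0]<.9)]
    H={}
    for p in T:
        k=(round(p[0]*10)/10,round(p[1]*10)/10); H[k]=max(H.get(k,(0,0))[0],round(p[2],2)),H.get(k,(0,0))[1]+1
    print(H)
E
```

```text
top 1202 ((532.6373291015625, 194.0878143310547), (135.1016845703125, 159.76394653320312), 6.881834506988525) [0.53244701 0.19382618 0.06665458] [[456. 265.]
 [475. 107.]
 [609. 123.]
 [590. 281.]]
tab 69 [0.44607561 0.18338235 0.03806822] [0.43047492 0.16771698 0.0302194 ] [0.46139879 0.1987684  0.04531558]
{(0.3, 0.4): (np.float64(0.48), 6), (0.3, 0.5): (np.float64(0.47), 19), (0.2, 0.0): (np.float64(0.78), 1954), (0.2, -0.1): (np.float64(0.78), 1368), (0.2, 0.1): (np.float64(0.58), 458), (0.2, -0.2): (np.float64(0.74), 891), (0.1, 0.1): (np.float64(0.52), 329), (0.1, 0.0): (np.float64(0.77), 1393), (0.1, -0.2): (np.float64(0.74), 1510), (0.1, -0.1): (np.float64(0.78), 2043)}
side 1983 ((531.4481811523438, 194.2657470703125), (135.00790405273438, 165.9525909423828), 6.970401763916016) [0.53042083 0.19996702 0.06674789] [[454. 268.]
 [475. 104.]
 [609. 120.]
 [588. 285.]]
tab 106 [0.4445448  0.18491135 0.03828638] [0.42624495 0.16561434 0.03230026] [0.46093177 0.20176385 0.0434083 ]
{(0.2, -0.1): (np.float64(0.65), 99), (0.2, 0.0): (np.float64(0.69), 3205), (0.1, 0.0): (np.float64(0.69), 1154), (0.1, -0.1): (np.float64(0.66), 4), (0.2, 0.1): (np.float64(0.59), 3273), (0.1, 0.1): (np.float64(0.54), 1715), (0.3, 0.4): (np.float64(0.48), 15), (0.3, 0.5): (np.float64(0.47), 115)}
```

The depth agrees with the description: centre about (0.529, 0.194), yaw 6.9°, lid 0.066, tab 0.038, tab tip x about 0.426. Before moving, I check what the tall thing near (0.2, 0.0) is.

```bash
python3 - <<'E'
import cv2,numpy as np
a=cv2.imread('pics/top0.png'); b=cv2.imread('pics/side0.png')
cv2.imwrite('pics/c.png',np.hstack([cv2.resize(a[180:,100:],(400,163)) if 0 else cv2.resize(a,None,fx=.62,fy=.62),cv2.resize(b,None,fx=.62,fy=.62)]))
E
```

```text
(no output)
```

View pics/c.png

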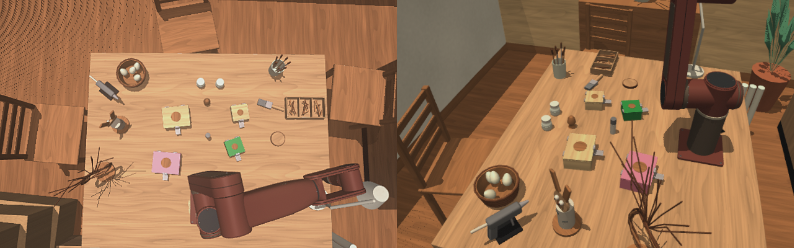

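```bash
cat >> h.py <<'E'
from scipy.spatial.transform import Rotation as Ro
C=np.array([.529,.194,0]); psi=np.radians(6.9)
B=Ro.from_euler('z',psi).as_matrix()
def W(x,y,z): return C+B@np.array([x,y,z])
def ori(a,flip=False):
    s,c=np.sin(np.radians(a)),np.cos(np.radians(a))
    z=np.array([s,0,-c]); y=np.array([0,1,0.])*(-1 if not flip else 1); x=np.cross(y,z)
    return Ro.from_matrix(B@np.c_[x,y,z]).as_rotvec()
E
python3 - <<'E'
from h import *
for a in (0,25):
  for f in (0,1):
    for p in [(-.16,0,.2),(-.082,0,.04),(.06,0,.15)]:
      q=env.inverse_kinematics(W(*p),ori(a,f)); print(a,f,p,W(*p).round(3),None if q is None else np.round(q,2))
print(env.current_force(), cams.calibration('wrist'))
E
```

```text
0 0 (-0.16, 0, 0.2) [0.37  0.175 0.2  ] [ 0.25 -0.3   2.09 -0.    1.35  1.7 ]
0 0 (-0.082, 0, 0.04) [0.448 0.184 0.04 ] [ 0.23  0.12  2.03 -0.    0.99  1.68]
0 0 (0.06, 0, 0.15) [0.589 0.201 0.15 ] [ 0.2   0.28  1.61 -0.    1.25  1.65]
0 1 (-0.16, 0, 0.2) [0.37  0.175 0.2  ] [ 0.25 -0.3   2.09  0.    1.35 -1.44]
0 1 (-0.082, 0, 0.04) [0.448 0.184 0.04 ] [ 0.23  0.12  2.03  0.    0.99 -1.46]
0 1 (0.06, 0, 0.15) [0.589 0.201 0.15 ] [ 0.2   0.28  1.61  0.    1.25 -1.49]
25 0 (-0.16, 0, 0.2) [0.37  0.175 0.2  ] [ 0.32 -0.71  2.41 -0.1   1.02  1.8 ]
25 0 (-0.082, 0, 0.04) [0.448 0.184 0.04 ] [ 0.27 -0.15  2.38 -0.14  0.49  1.83]
25 0 (0.06, 0, 0.15) [0.589 0.201 0.15 ] [ 0.23 -0.    1.99 -0.07  0.72  1.72]
25 1 (-0.16, 0, 0.2) [0.37  0.175 0.2  ] [ 0.32 -0.71  2.41 -0.1   1.02 -1.34]
25 1 (-0.082, 0, 0.04) [0.448 0.184 0.04 ] [ 0.27 -0.15  2.38 -0.14  0.49 -1.31]
25 1 (0.06, 0, 0.15) [0.589 0.201 0.15 ] [ 0.23 -0.    1.99 -0.07  0.72 -1.42]
[ 0.41787594 -0.75696343  0.43506537] {'fovy': 70.51210742034255, 'cx': 315.66641826821245, 'cy': 201.6540933483174, 'k1': -0.017841315398007644, 'mount': array([[-6.72565047e-05, -9.60013411e-01, -2.79954007e-01,
         7.16049229e-02],
       [ 9.99999952e-01, -1.48986829e-04,  2.70661789e-04,
         5.49013775e-04],
       [-3.01548407e-04, -2.79953975e-01,  9.60013375e-01,
        -1.43074537e-01],
       [ 0.00000000e+00,  0.00000000e+00,  0.00000000e+00,
         1.00000000e+00]])}
```

The tall thing is the robot itself, and the base is clear of the twigs on the left. I close the fingers and go to a hover above the tab, tilted 25° back towards the robot so the rising lid clears the gripper body.

```bash
python3 - <<'E'
from h import *
env.close_gripper(20)
env.move_to(W(-.13,0,.2),ori(25,True))
env.line_to(W(-.10,0,.12))
print(env.current_time_s(),env.current_eef_pos(),W(-.10,0,.12),env.current_force())
p=env.current_eef_pos();R=Ro.from_rotvec(env.current_orientation()).as_matrix()
im,d=cams.snapshot('wrist'); c=cams.calibration('wrist'); M=np.array(c['mount'])
f=200/np.tan(np.radians(c['fovy'])/2)
v,u=np.mgrid[0:400,0:640]; s=np.dstack([(u-c['cx'])/f,(v-c['cy'])/f]); s=s/(1+c['k1']*(s**2).sum(2,keepdims=True))
X=np.dstack([s*d[...,None],d]).reshape(-1,3)
P=((X@M[:3,:3].T+M[:3,3])@R.T+p-C)@B  # box frame
P=P.reshape(400,640,3); np.save('wP.npy',P)
m=(d>0)&(abs(P[...,2]-.038)<.005)&(abs(P[...,0]+.09)<.03)&(abs(P[...,1])<.04)
print('tab box-frame',m.sum(),P[m].mean(0) ,np.percentile(P[m],[1,99],axis=0))
out=im.copy(); 
save('w1',out)
E
```

```text
5.1667 [0.43003311 0.18188661 0.12044392] [0.42972427 0.18198632 0.12      ] [-0.47667573 -0.78412352  0.40568977]
tab box-frame 1492 [-0.08162071 -0.00284578  0.0386567 ] [[-0.09987357 -0.01748216  0.03638895]
 [-0.06198793  0.01175119  0.04248697]]
```

View pics/w1.png

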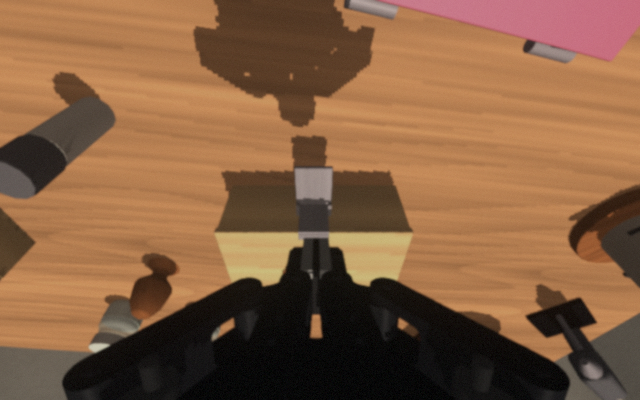

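The wrist picture shows the plywood box ahead. Its tab is at (313,185) in line with the fingertips at (315,262), and the pink box is off behind the camera at the top right. The tab's front edge reads −100 mm where −106 mm is expected, and it is 3 mm right of centre. I shift the centre by (+4, −2) mm and press.

```bash
sed -i 's/^C=.*/C=np.array([.5332,.1925,0]);/; s/^C=\(.*\)$/C=\1 psi=np.radians(6.9)/' h.py; grep -n '^C=' h.py; python3 - <<'E'
from h import *
env.line_to(W(-.082,0,.058),v=.1); env.wait(.2)
f0=np.array(env.current_force()); print(f0)
hit=env.line_to(W(-.082,0,.034),v=.03,contact_N=1.2)
z0=env.current_eef_pos()[2]; print('contact',hit,z0,np.array(env.current_force())-f0)
x,y,_=W(-.082,0,0)
for k in range(1,7):
    env.line_to([x,y,z0-.001*k],v=.02,contact_N=12)
    F=np.array(env.current_force())-f0; print(k,env.current_eef_pos()[2].round(4),F.round(2))
    if F[2]>8: break
env.wait(.3)
im,d=cams.snapshot('side'); v,u=np.mgrid[0:400,0:640]
P=(pts('side',np.c_[u.ravel(),v.ravel()],d=d.ravel())-C)@B
m=(d.ravel()>0)&(abs(P[:,1])<.08)&(P[:,0]>-.03)&(P[:,0]<.12)&(P[:,2]>.08)
print('lid pts',m.sum(), P[m].max(0) if m.any() else None, env.current_time_s())
save('s1',im[120:300,220:460])
E
```

```text
15:C=np.array([.5332,.1925,0]); psi=np.radians(6.9)
[-0.30079413  0.67065667  0.03922325]
contact True 0.03944391933784912 [ 0.88905666 -0.05570135  1.16247273]
1 0.0383 [-0.74 -0.94  1.48]
2 0.0374 [-0.94 -1.19  3.18]
3 0.0365 [-0.91 -2.39  2.97]
4 0.0355 [-1.41 -1.77  3.79]
5 0.0346 [-0.76 -2.04  3.66]
6 0.0338 [-1.98 -2.4   6.29]
lid pts 498 [0.05780284 0.07989945 0.17758754] 8.675
```

The lid has sprung up: its edge is at about 0.177 m, as expected. I retreat, then push it over.

```bash
python3 - <<'E'
from h import *
env.line_to(W(-.095,0,.07),v=.1)
env.line_to(W(-.10,0,.148),v=.15); env.wait(.2)
print('hit',env.line_to(W(.07,0,.148),v=.08,contact_N=15),((np.array(env.current_eef_pos())-C)@B).round(3),env.current_force())
env.line_to(W(-.12,0,.20),v=.15); env.wait(1)
im,d=cams.snapshot('side'); v,u=np.mgrid[0:400,0:640]
P=(pts('side',np.c_[u.ravel(),v.ravel()],d=d.ravel())-C)@B
m=(d.ravel()>0)&(abs(P[:,1])<.075)&(P[:,0]>.03)&(P[:,0]<.16)&(P[:,2]>.09)
Q=P[m]; a=np.polyfit(Q[:,2],Q[:,0],1); print('lid pts',m.sum(),Q.max(0),'angle',np.pi/2+np.arctan(a[0]),env.current_time_s())
save('s2',cv2.resize(im[100:380,200:480],None,fx=2,fy=2,interpolation=cv2.INTER_CUBIC))
E
```

```text
hit False [0.07  0.    0.148] [-0.23564403 -0.46163368 -0.24631346]
lid pts 879 [0.10675167 0.07497838 0.18079345] angle 1.9249026101677988 14.8833
```

View pics/s2.png

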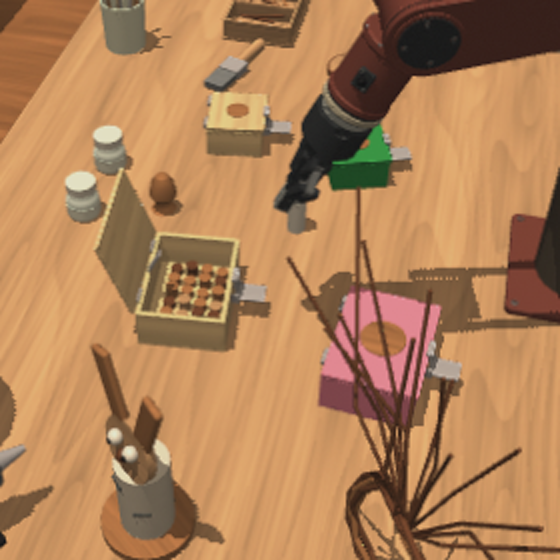

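The picture shows the lid past upright at its stop at crop (128,240). The smallbox (237,120) is shut, and the egg, jars, rabbit and glue stick are standing. The robot is clear in the air, so I hand in.

```bash
python3 - <<'E'
from h import *
env.line_to(W(-.13,0,.23),v=.1)
print(env.current_force(),env.current_time_s()); env.finish_job()
E
```

```text
[ 0.06874948 -0.24357683 -0.5778549 ] 15.35
the job is handed in; nothing more can be done
```

The larger plywood box is open and its lid is resting at its stop. The job was handed in at 15.4 s.

- **Release:** I pressed the tab with the closed fingers. First contact came at about 1.2 N, and I pressed about 5.6 mm further to about 6 N. The lid then sprang up to an edge height of about 0.177 m.
- **Opening:** I pushed the lid over backwards with the fingertips, and contact never reached the 15 N stop I had set. After I drew back, the side camera's depth gave a lid angle of about 1.92 rad, against the 1.9 stop.
- **Last checks:** The last picture showed the smaller box shut. The egg, jars, rabbit and brush looked to be in place. The gripper partly hid the glue stick, which was still standing, but I did not measure its position again. The final tool force was under 0.7 N, within noise, so the robot was touching nothing.
- **Disagreement:** The wrist camera put the tab about 3 to 6 mm from where my first measurement had it. I shifted the box centre by (+4, −2) mm before pressing.

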